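# Lever up a heavy window sash and hold it open

### The arm

A 6-joint arm with a two-finger parallel gripper is mounted at the origin on the work surface. World frame = base frame: x ahead of the robot, y to its left, z up, the work surface at z = 0. Lengths are in m, angles in degrees, forces in N, time in s.
With the tool pointing down it reaches from about 0.275 to 0.85 m from the base axis. Payload 19 kg.
Tool frame: the origin (TCP) lies midway between the tips of the shut fingers; the grasp point (between the pads) lies behind it (manip.grasp_offset is the z of the grasp point in the tool frame, in m); z points along the fingers, y is the direction in which the jaws open and shut (so a half turn about z gives the same grasp; the last joint's range is limited). The gripper opens to 85 mm and grips with 20 to 120 N. Pads are 22 mm wide; open, the fingers measure 114 mm over their backs; the gripper's body (76 mm by 85 mm) begins 54 mm behind the grasp point. The pads swing forward as they close: fully open they stand 13 mm farther back than shut.
Start: joints at [-80.902, 8.623, 82.357, -0, 89.026, -7.678], TCP at [0.166, -0.55, 0.192] pointing down, gripper open.
Joint ranges: [-160.23, 160.23], [-39.13, 120.54], [6.94, 153.29], [-79.49, 259.48], [9.18, 160.14], [-161.06, 161.06]. Speed limits (degrees/s): [108.29, 108.29, 127.2, 172.46, 172.46, 172.46].

### API

Orientations are given as a 3x3 rotation matrix whose columns are the frame's x, y, z axes.
In Python, from workcell import manip, viewer gives the robot as it stands. The module is installed in compiled form; this text tells all that it offers.
- The arm moves only by the tool arm_command, never from a script. Its argument "rows" is a list of rows, each a list of 3 entries, a list of its own where there are three numbers: the finger opening in mm, from 0 to 85.4, then the shift along the tool's x, y, z in units of 150 mm (1.0 is 150 mm), then the turn, a rotation vector about the tool's x, y, z in units of 30 degrees (1.0 is 30 degrees). In form: [[hand, [x, y, z], [wx, wy, wz]], ...]. A call has exactly 5 rows; each row is the pose to reach, as a shift and turn from the pose measured when the call began, along the tool's axes at that moment; what a row does not reach only later rows make up. A row lasts 1/8 s, in which the tool goes at most 62.5 mm and 10.7 degrees, less where a joint would pass 70% of its speed; a pose out of reach is approached as far as the arm can. A call with a number of a shift or a turn outside -1 to 1 is refused whole. A call with a gripper value outside its range is refused whole. The fingers move at their own pace and stop on an object; "squeeze" is the grip in N (left out, the last holds). Time passes only in rows, so rows that repeat a pose let the fingers close, or fill a call up. It gives the time, the measured TCP pose, the force and the opening at its end, in the units of the state.
- manip.read_state(): the state, without advancing time (a new reading comes with each control period).
- viewer.grab_frame(name): name is "scene" or "top" or "wrist"; returns the picture (420x560x3 uint8, blue, green, red); there is no depth.
- viewer.camera_info(name): a dict with "camera_matrix" (3x3 intrinsics, pixels), "world_to_cam" (4x4, takes a point from world to camera coordinates). Camera axes: x right, y up, looking along -z (the intrinsics and any distortion apply to the point x, -y, -z); pixel columns grow to the right and rows downward; lengths in m; the calibration is good to about 2 mm. A picture is of the moment at which its call begins: read the wrist's pose just before it. camera_info takes no time and is no camera call; for the wrist camera it gives the pose at the moment of the call.
- manip.job_done(): hands the job in, once; it reports no verdict.
The state is a dict: "clock": time; "joint_positions": joint angles; "joint_velocities": joint speeds; "joint_torque": joint torques, N m; "ee_pos": TCP position; "tool_rot": TCP orientation; "ft_force": force on the tool from outside, world axes, zero at the start; "torque": the same for the moment, N m; "gripper_width": opening from 0.0 (shut) to 1.0 (fully open).
Only numpy, scipy, OpenCV 4.12 (cv2) and the standard library are available. Lean on these libraries where they do the work, as an engineer would, in place of code of your own. Each camera call takes 0.05 s, during which the arm holds its last target.

### The job

With the fingertips, push the peg of the swivelling steel stop bar so that the bar swings right out from under the wooden lever. Then press the long end of the lever all the way down onto its rest block, so that its short end raises the edge of the heavy window sash, and finish while still holding the lever pressed down there. Do not touch the sash itself, leave the lever seated on its fulcrum, and leave the other things on the bench where they are.

Things in the scene. Friction and masses are not known exactly. Their poses are not given: they have to be found in the camera images.
- fixture: Fixed plywood board, 660 x 420 x 12 mm, carrying window frame, fulcrum, rest block and stop post. Origin: its underside (z = 0) straight below the middle of the fulcrum bar. x runs level along the lever from its long end (-x) to the sash (+x); y to the left of that; z up. The board spans x -280 to 380, y -210 to 210 mm.
- fulcrum (a point): Middle of the top of the fulcrum, a level steel bar of 16 mm diameter along fixture y, 70 mm above the bench, between two upright cheek plates (outer faces y = +-25 mm, x +-25, top 88 mm up).
- lever: Loose wooden lever across the fulcrum, 32 wide, 16 mm thick, 0.4 kg, seated by two cleats under it and the cheek plates; a 60 x 56 mm press pad on the long end, a round steel nose on the short end under the sash's edge. Origin: its underside at the fulcrum. Starts sloping 12 degrees, long end up, its axes then parallel to the fixture's; pressed fully it slopes 8 degrees the other way.
- lever_pad (a point): Middle of the pad's top face on the lever's long end, 225 mm along the lever from the fulcrum; moves with the lever. About 132 mm above the bench at the start, about 55 mm when fully pressed onto the rest block (40 x 50 mm, top 39 mm up, at fixture x = -222, y = 0). Pressing here takes about 4 to 9 N until the block stops it.
- sash: Heavy window sash (wooden surround 270 x 360 x 45 mm, glass pane, about 3.5 kg) lying shut on the frame, hinged along its far edge at fixture x = 340 mm, 71 mm up. Its near edge, at fixture x = 70 mm, overhangs the lever's nose and is raised by it. Origin: on the hinge line, mid-width, at the underside.
- sash_lip (a point): Middle of the lower near edge of the sash; 71 mm above the bench when shut, about 102 mm when the lever is fully pressed.
- stop (a joint): Swing of the stop bar about its upright post at fixture x = -130, y = -75 mm; rad. At 0 it lies square under the lever (along fixture y) and blocks it. It grows counter-clockwise seen from above: the peg goes towards the sash (+x). Hard limits 0 and 1.5; starts at 0 to 0.3; out from under the lever above 1.0; stays where left (under 1 N at the peg).
- stop_peg (a point): Top centre of the upright push peg (16 mm diameter, 35 mm tall) on the stop bar's tail, 125 mm above the bench, 60 mm from the pivot; at joint 0 at fixture x = -130, y = -135 mm. The bar is 25 mm wide, 20 mm thick, its top 90 mm above the bench; it reaches 70 mm from the pivot on the peg's side, 88 mm on the lever's.
- stop_pivot (a point): The stop bar's pivot axis, at the height of the bar's top face, 90 mm above the bench.
- glue: Bystander: white lidded glue jar, 56 mm diameter, 85 mm tall, standing on the board beside the sash. Origin: centre of its underside.
- packers: Bystander: cardboard box of packers, 90 x 50 x 30 mm, on the board. Origin: centre of its underside.
- hammer: Bystander: hammer about 190 mm long lying on the board. Origin: on its underside near mid-length.

How it is judged (in metres and radians):
On the way, in this order (a step that is already met when the one before it is completed fails the run):
1. the stop bar is swung out from under the lever while the sash is still down (value of joint stop above 1 rad and z of sash_lip in the frame of fixture below 0.08 m), for 0.2 s.
2. the fingers press the lever down and the sash edge is up (z of sash_lip in the frame of fixture above 0.0965 m and contact force between the fingers and lever above 1 N), for 0.2 s.
At the end, for the whole second after the job is handed in: Fingers press the lever (over 1 N) and hold the sash edge at rest at least 25 mm above shut (full travel about 31 mm); stop bar beyond 1.0 rad; lever within 15 mm of its seat on the fulcrum; glue, packers and hammer within 30 mm of where they started (all of step 2 and value of joint stop above 1 rad and angular speed of sash below 0.05 rad/s and distance between lever and fulcrum below 0.015 m and distance of each of glue, packers, hammer from where it was at the start of the episode below 0.03 m); the arm keeps its last pose, push and grip.
It fails at once if the lever is lifted or shoved off its fulcrum (more than 20 mm) (distance between lever and fulcrum above 0.02 m).
It fails at once if the robot touches the sash (contact force between any of the fingers, the arm and sash above 1 N).
It fails at once if a bystander is moved more than 30 mm (distance of any of glue, packers, hammer from where it was at the start of the episode above 0.03 m).
It also fails if it takes over 40 s, if anything falls off the work surface, if the arm or the gripper's body presses on something with over 40 N, if the wrist force passes 120 N, or if a joint passes its speed limit or range.

## Working session

There is one attempt and no reset: what is moved stays moved. The work goes in short steps, Python scripts to look and compute and a tool call to move; the robot and the scene stay as the last step left them, time stands still between calls to the robot, and variables do not carry over. Pictures are saved under pics/ and viewed, and the job is handed in when it is done.

Besides the shell and the picture viewer there is one more tool, called after "Request:" as name(argument=value, ...) on one line, values as JSON. arm_command: Moves the arm, as the interface text tells. Its arguments: {"type":"object","properties":{"rows":{"type":"array","items":{"type":"array"}},"squeeze":{"type":"number"}},"required":["rows"]}

```bash
mkdir -p pics; python3 - <<'E'
from workcell import manip, viewer
import cv2,numpy as np
s=manip.read_state()
for k in s: print(k,np.round(s[k],4).tolist())
print(manip.grasp_offset)
for n in("scene","top"):
    im=viewer.grab_frame(n); cv2.imwrite(f"pics/{n}0.png",im)
    c=viewer.camera_info(n); print(n,np.array(c["camera_matrix"]).round(2).tolist(),np.array(c["world_to_cam"]).round(4).tolist(),list(c))
E
```

```text
clock 0.0
joint_positions [-80.9035, 8.6504, 82.3903, 0.001, 89.0253, -7.6767]
joint_velocities [-0.0658, -0.0274, -0.0054, 0.1155, 0.0844, -0.0669]
joint_torque [-0.0022, -71.3068, -57.0879, -0.0004, 0.0088, -0.0]
ee_pos [0.1659, -0.5503, 0.1914]
tool_rot [[0.9575, 0.2886, -0.0002], [0.2886, -0.9575, 0.0011], [0.0002, -0.0011, -1.0]]
ft_force [-0.9822, 0.1083, 0.7629]
torque [0.0139, -0.0667, 0.0082]
gripper_width 1.0011
-0.0187
scene [[397.13, 0.0, 278.18], [0.0, 397.13, 213.79], [0.0, 0.0, 1.0]] [[0.6495, 0.76, 0.0238, -0.3841], [-0.4276, 0.3391, 0.8379, 0.0933], [0.6287, -0.5544, 0.5452, -1.272], [0.0, 0.0, 0.0, 1.0]] ['camera_matrix', 'world_to_cam']
top [[379.45, 0.0, 281.02], [0.0, 379.45, 209.06], [0.0, 0.0, 1.0]] [[-0.0144, -0.9999, 0.0009, 0.0732], [0.9986, -0.0144, 0.0515, -0.5123], [-0.0515, 0.0017, 0.9987, -0.884], [0.0, 0.0, 0.0, 1.0]] ['camera_matrix', 'world_to_cam']
```

View pics/scene0.png

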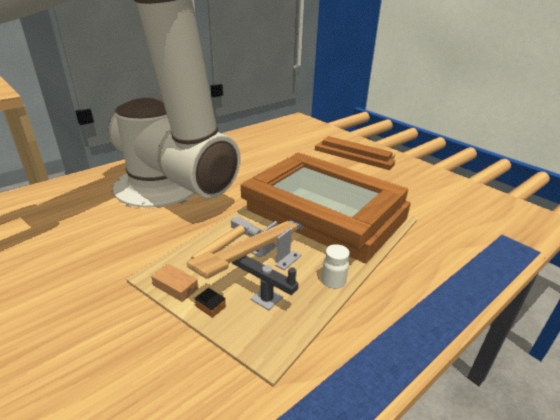

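View pics/top0.png

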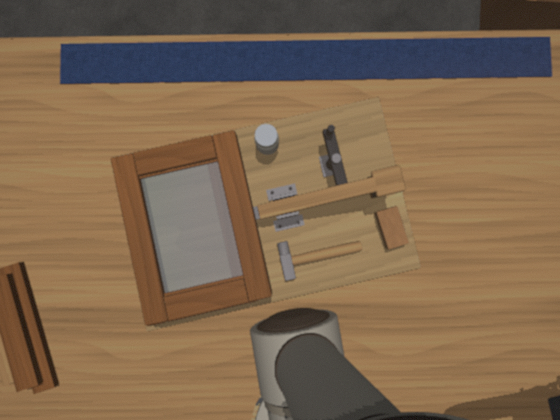

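```bash
python3 - <<'E'
import cv2
a=cv2.imread("pics/top0.png")[90:290,230:430]; cv2.imwrite("pics/top0z.png",cv2.resize(a,(600,600),interpolation=cv2.INTER_CUBIC))
a=cv2.imread("pics/scene0.png")[190:340,130:330]; cv2.imwrite("pics/scene0z.png",cv2.resize(a,(800,600),interpolation=cv2.INTER_CUBIC))
E
```

```text
(no output)
```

View pics/top0z.png

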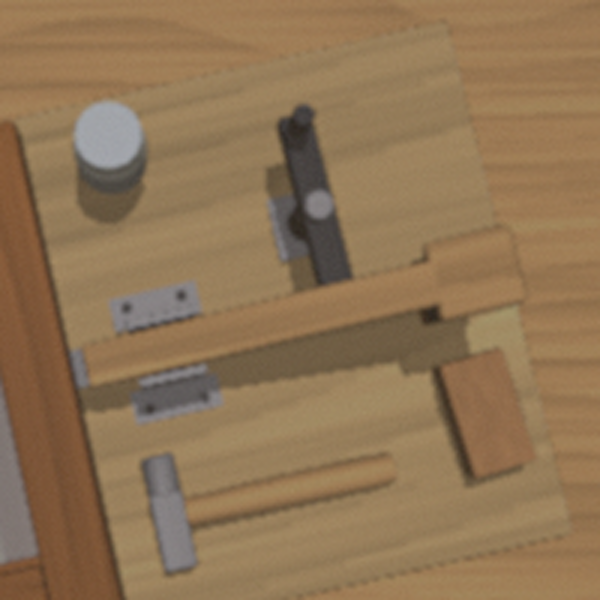

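View pics/scene0z.png

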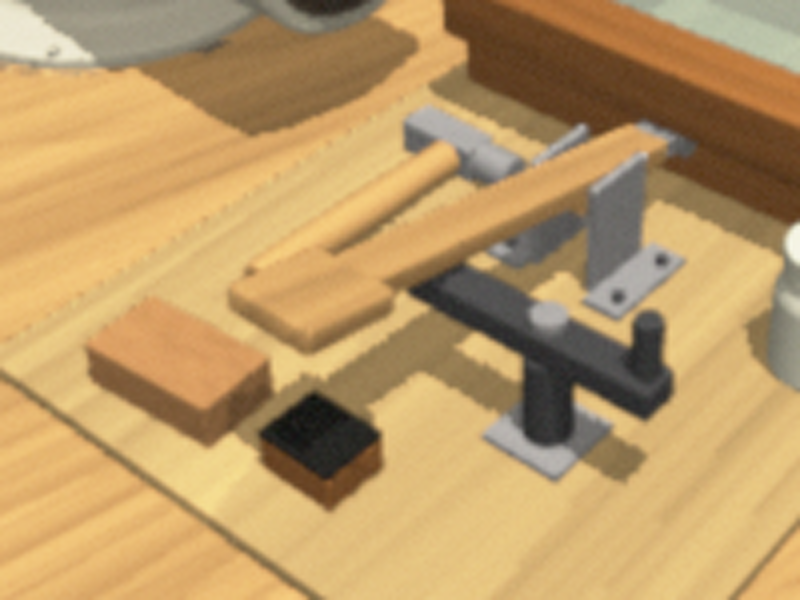

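```bash
cat >h.py <<'E'
import numpy as np
from workcell import manip, viewer
def ray(n,u,v,z):
    c=viewer.camera_info(n);K=np.array(c["camera_matrix"]);T=np.array(c["world_to_cam"])
    d=np.array([(u-K[0,2])/K[0,0],-(v-K[1,2])/K[1,1],-1.]);R=T[:3,:3];o=-R.T@T[:3,3];d=R.T@d
    return o+d*(z-o[2])/d[2]
def proj(n,p):
    c=viewer.camera_info(n);K=np.array(c["camera_matrix"]);T=np.array(c["world_to_cam"])
    q=T[:3,:3]@p+T[:3,3];return K[0,0]*q[0]/-q[2]+K[0,2],K[1,1]*-q[1]/-q[2]+K[1,2]
E
python3 - <<'E'
from h import *
P=lambda x,y,z:ray("top",230+x/3,90+y/3,z).round(4)
Q=lambda x,y,z:ray("scene",130+x/4,190+y/4,z).round(4)
a=P(448,22,.012);b=P(570,530,.012);print("corners",a,b,np.linalg.norm(a-b))
print("corner scene", ray("scene",274,359,.012),ray("scene",131,282,.012))
ey=(b-a)/np.linalg.norm(b-a);ex=np.array([-ey[1],ey[0],0])*1; ex=np.cross(ey,[0,0,1])
o=(a+b)/2+ex*.28; o[2]=0
print("o,ex,yaw",o,ex,np.degrees(np.arctan2(ex[1],ex[0])))
F=lambda p:(np.round([(p-o)@ex,(p-o)@ey],4))
for n,p in dict(pegT=P(303,114,.125),pegS=Q(649,318,.125),pivT=P(318,205,.095),pivS=Q(548,314,.095),padT=P(475,273,.132),padS=Q(310,297,.132)).items(): print(n,p,F(p))
p=o+ex*-.13+ey*-.075;p[2]=.09;print("piv expected",p,proj("top",p))
s=manip.read_state();print(manip.read_state()["ee_pos"])
E
```

```text
corners [ 0.779  -0.1745  0.012 ] [ 0.3732 -0.2588  0.012 ] 0.41446366547623936
corner scene [ 0.74454289 -0.14129651  0.012     ] [ 0.39060062 -0.25677171  0.012     ]
o,ex,yaw [0.51914929 0.05749707 0.        ] [-0.20339539  0.97909668  0.        ] 101.7355829683487
pegT [ 0.6759 -0.041   0.125 ] [-0.1283 -0.1334]
pegS [ 0.6773 -0.0422  0.125 ] [-0.1298 -0.1346]
pivT [ 0.6173 -0.0546  0.095 ] [-0.1297 -0.0733]
pivS [ 0.6182 -0.0557  0.095 ] [-0.131 -0.074]
padT [ 0.5619 -0.1558  0.132 ] [-0.2175  0.0015]
padS [ 0.571  -0.1627  0.132 ] [-0.2261 -0.006 ]
piv expected [ 0.61902294 -0.05453084  0.09      ] (np.float64(335.62103245080834), np.float64(157.9681084469802))
[ 0.16589831 -0.55026089  0.19145361]
```

Request:
arm_command(rows=[[0,[0.2,-0.1,0],[0,0,0.04]],[0,[0.4,-0.2,0],[0,0,0.08]],[0,[0.6,-0.3,0],[0,0,0.12]],[0,[0.8,-0.4,0],[0,0,0.17]],[0,[1.0,-0.46,0],[0,0,0.17]]], squeeze=40)

```text
clock: 0.72
ee_pos: [0.2903, -0.4399, 0.1914]
tool_rot: [[0.979, 0.202, -0.0], [0.202, -0.979, 0.001], [-0.0, -0.001, -1.0]]
ft_force: [-0.1, -0.8, 0.4]
gripper_width: -0.001
```

Request:
arm_command(rows=[[0,[0.2,-0.1,0],[0,0,0]],[0,[0.4,-0.2,0],[0,0,0]],[0,[0.6,-0.3,0],[0,0,0]],[0,[0.8,-0.4,0],[0,0,0]],[0,[1.0,-0.46,0],[0,0,0]]])

```text
clock: 1.35
ee_pos: [0.424, -0.341, 0.1914]
tool_rot: [[0.979, 0.202, -0.001], [0.202, -0.979, 0.002], [-0.0, -0.002, -1.0]]
ft_force: [0.1, -0.4, -0.3]
gripper_width: -0.002
```

```bash
cat >>h.py <<'E'
o=np.array([0.5195,0.0575,0]);ex=np.array([-.2034,.9791,0]);ey=np.array([-.9791,-.2034,0])
def go(fx,fy,z):
    s=manip.read_state();R=np.array(s["tool_rot"]);p=np.array(s["ee_pos"])
    d=o+fx*ex+fy*ey+[0,0,z]-p
    Rd=np.c_[-ey,-ex,[0,0,-1]]
    from scipy.spatial.transform import Rotation as Ro
    rv=Ro.from_matrix(R.T@Rd).as_rotvec(degrees=True)/30
    print("t",s["clock"],"p",p.round(4),"fix",round((p-o)@ex,4),round((p-o)@ey,4),"F",np.round(s["ft_force"],1),"w",s["gripper_width"],"shift",(R.T@d/.15).round(3),"turn",rv.round(3))
E
python3 -c "
from h import *
go(-.18,-.135,.1)"
```

```text
t 1.35 p [ 0.424  -0.341   0.1914] fix -0.3708 0.1746 F [ 0.1 -0.4 -0.3] w -0.0015059715250378806 shift [ 2.063 -1.273  0.611] turn [-0.003  0.    -0.002]
```

Request:
arm_command(rows=[[0,[0.2,-0.12,0],[0,0,0]],[0,[0.4,-0.24,0],[0,0,0]],[0,[0.6,-0.36,0],[0,0,0]],[0,[0.8,-0.48,0],[0,0,0]],[0,[1.0,-0.6,0],[0,0,0]]])

```text
clock: 1.98
ee_pos: [0.5533, -0.2217, 0.1912]
tool_rot: [[0.979, 0.202, -0.001], [0.202, -0.979, 0.002], [-0.001, -0.002, -1.0]]
ft_force: [0.6, -0.5, 0.0]
gripper_width: 0.002
```

Request:
arm_command(rows=[[0,[0.3,-0.12,0],[0,0,0]],[0,[0.6,-0.24,0],[0,0,0]],[0,[0.9,-0.36,0],[0,0,0]],[0,[1.0,-0.48,0],[0,0,0]],[0,[1.0,-0.6,0],[0,0,0]]])

```text
clock: 2.6
ee_pos: [0.6819, -0.1022, 0.1903]
tool_rot: [[0.979, 0.203, -0.002], [0.203, -0.979, 0.002], [-0.002, -0.003, -1.0]]
ft_force: [-1.3, -0.1, -0.4]
gripper_width: 0.005
```

```bash
python3 -c "
from h import *
import cv2
go(-.18,-.135,.1)
cv2.imwrite('pics/t1.png',viewer.grab_frame('top'))
cv2.imwrite('pics/s1.png',viewer.grab_frame('scene'))"
```

```text
t 2.6 p [ 0.6819 -0.1022  0.1903] fix -0.1894 -0.1265 F [-1.3 -0.1 -0.4] w 0.0045051647466024065 shift [ 0.058 -0.061  0.602] turn [-0.005  0.004 -0.001]
```

View pics/s1.png

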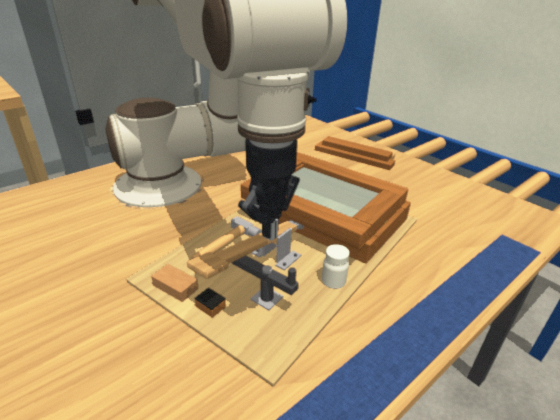

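View pics/t1.png

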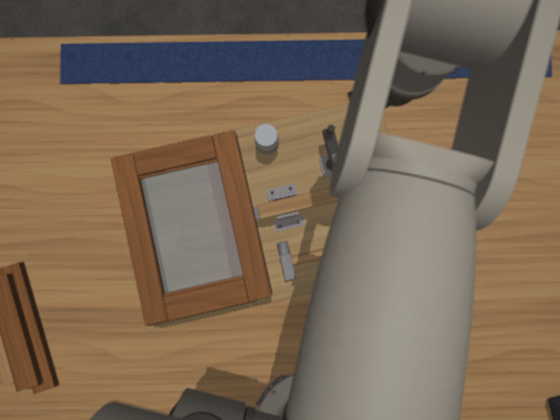

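Request:
arm_command(rows=[[0,[0.06,0,0.12],[0,0,0]],[0,[0.06,0,0.24],[0,0,0]],[0,[0.06,0,0.36],[0,0,0]],[0,[0.06,0,0.48],[0,0,0]],[0,[0.06,0,0.57],[0,0,0]]])

```text
clock: 3.32
ee_pos: [0.6894, -0.0998, 0.1045]
tool_rot: [[0.979, 0.203, -0.002], [0.203, -0.979, 0.002], [-0.002, -0.003, -1.0]]
ft_force: [0.8, -0.7, -0.2]
gripper_width: -0.0
```

```bash
python3 -c "
from h import *
import cv2
q=np.radians
for a in [0,15,30,45,60,75,85]:
    a=q(a); P=np.array([-.13+.06*np.sin(a),-.075-.06*np.cos(a)])-.022*np.array([np.cos(a),np.sin(a)]); print(P.round(4))
go(-.152,-.135,.103)
cv2.imwrite('pics/s2.png',viewer.grab_frame('scene')[150:350,150:400])"
```

```text
[-0.152 -0.135]
[-0.1357 -0.1386]
[-0.1191 -0.138 ]
[-0.1031 -0.133 ]
[-0.089  -0.1241]
[-0.0777 -0.1118]
[-0.0721 -0.1021]
t 3.325 p [ 0.6894 -0.0998  0.1045] fix -0.1886 -0.1343 F [ 0.8 -0.7 -0.2] w -0.00015391811465622357 shift [ 0.004 -0.244  0.01 ] turn [-0.005  0.003 -0.   ]
```

View pics/s2.png

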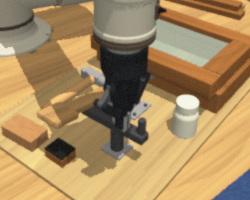

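Request:
arm_command(rows=[[0,[0,-0.12,0],[0,0,0]],[0,[0,-0.22,0],[0,0,0]],[0,[0.02,-0.3,0],[0,0,0]],[0,[0.03,-0.36,0],[0,0,0]],[0,[0.03,-0.46,0],[0,0,0]]])

```text
clock: 4.0
ee_pos: [0.6793, -0.0305, 0.1032]
tool_rot: [[0.979, 0.203, -0.004], [0.203, -0.979, 0.003], [-0.003, -0.003, -1.0]]
ft_force: [0.1, 0.1, -0.3]
gripper_width: 0.002
```

```bash
python3 -c "
from h import *
import cv2
go(-.089,-.1241,.103)
cv2.imwrite('pics/s3.png',cv2.resize(viewer.grab_frame('scene')[190:340,200:400],(800,600)))"
```

```text
t 4.0 p [ 0.6793 -0.0305  0.1032] fix -0.1187 -0.1386 F [ 0.1  0.1 -0.3] w 0.00219341487658518 shift [-0.097 -0.198  0.002] turn [-0.006  0.006 -0.001]
```

View pics/s3.png

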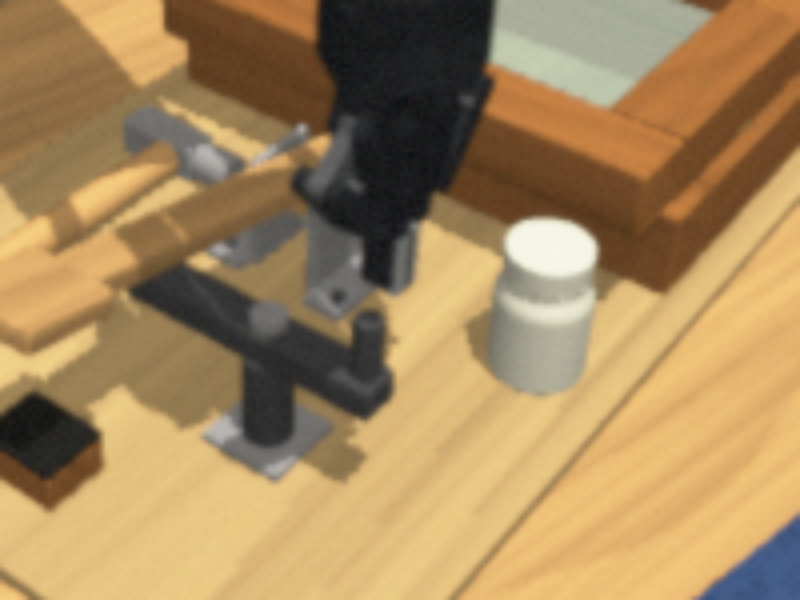

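```bash
python3 -c "
from h import *
for p in ([.6793,-.0305,.1032],[.6793,-.0305,.16],[.6765,-.0415,.125]):
  u,v=proj('scene',np.array(p)); print(u,v,(u-200)*4,(v-190)*4)
s=manip.read_state(); print(s['joint_positions'])
import cv2
print(viewer.camera_info('wrist'))
for p in ([.6793,-.0305,.1032],[.6765,-.0415,.125]): print(proj('wrist',np.array(p)))
cv2.imwrite('pics/w3.png',viewer.grab_frame('wrist'));cv2.imwrite('pics/t3.png',viewer.grab_frame('top'))"
```

```text
296.9298190162392 276.0601922280142 387.71927606495683 344.24076891205686
298.439638860747 253.14714888089344 393.7585554429879 252.58859552357376
292.25529096032966 269.12697242133027 369.02116384131864 316.50788968532106
[-8.98613647 23.46665196 73.86622795  0.15565291 82.91829643 69.22245381]
{'camera_matrix': array([[333.95533969,   0.        , 278.85914535],
       [  0.        , 333.95533969, 210.45593193],
       [  0.        ,   0.        ,   1.        ]]), 'world_to_cam': array([[ 0.20406787, -0.97895151, -0.00319928, -0.16667821],
       [ 0.92497563,  0.19388446, -0.3268469 , -0.6075829 ],
       [ 0.32058756,  0.06373969,  0.94507189, -0.51192925],
       [ 0.        ,  0.        ,  0.        ,  1.        ]])}
(np.float64(281.33639702191607), np.float64(242.22740530035426))
(np.float64(300.43361827837026), np.float64(267.62493228890514))
```

View pics/w3.png

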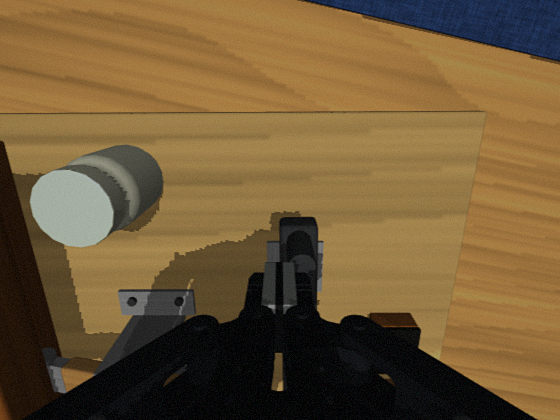

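```bash
python3 -c "
from h import *
def f(x,y,z): return o+x*ex+y*ey+[0,0,z]
for n,p in dict(corner=f(-.28,-.21,.012),peg=f(-.13,-.135,.125),tail=f(-.13,-.145,.09),lid=ray('top',266.7,135,.085)).items(): print(n,p,np.round(proj('wrist',p),1), np.round(proj('scene',p),1),np.round(proj('top',p),1))
t=np.array([.6793,-.0305,.1032])
for dz in(0,.01,.02,.03,.04): print(dz,proj('wrist',t+[0,0,dz]),proj('wrist',t+[0,0,dz]-ey*.011))
"
```

```text
corner [ 0.782063 -0.173934  0.012   ] [485.3 110.4] [273.5 383.8] [379.1  96.1]
peg [ 0.6781205 -0.042324   0.125    ] [299.4 265.1] [292.5 269.7] [331.6 126.9]
tail [ 0.6879115 -0.04029    0.09     ] [296.6 223.9] [295.9 285.7] [328.4 126.8]
lid [0.67297888 0.09503471 0.085     ] [ 80.7 201.5] [337.3 256. ] [266.7 135. ]
0 (np.float64(278.38348424540277), np.float64(242.10280960789967)) (np.float64(278.39077461003023), np.float64(224.8781613613197))
0.01 (np.float64(278.3147478313838), np.float64(249.4573052425447)) (np.float64(278.32107725362135), np.float64(231.49766612589707))
0.02 (np.float64(278.23877928494545), np.float64(257.5856074114257)) (np.float64(278.24389688281326), np.float64(238.82787000477623))
0.03 (np.float64(278.154373827372), np.float64(266.6166221672021)) (np.float64(278.15796002060955), np.float64(246.9897214453558))
0.04 (np.float64(278.0600433462032), np.float64(276.70957103385524)) (np.float64(278.0616868475727), np.float64(256.13326376108034))
```

View pics/t3.png

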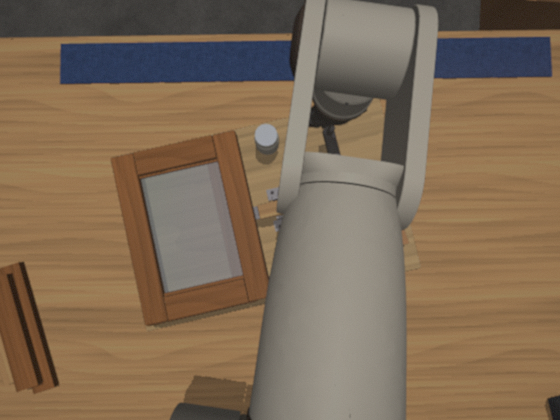

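Request:
arm_command(rows=[[0,[0,0.15,0],[0,0,0]],[0,[0,0.3,0],[0,0,0]],[0,[-0.02,0.46,0],[0,0,0]],[0,[-0.02,0.46,0.0],[0,0,0]],[0,[-0.02,0.46,0.0],[0,0,0]]])

```text
clock: 4.78
ee_pos: [0.6903, -0.0991, 0.1029]
tool_rot: [[0.979, 0.203, -0.004], [0.203, -0.979, 0.003], [-0.003, -0.004, -1.0]]
ft_force: [-0.1, -0.1, 0.2]
gripper_width: 0.004
```

```bash
python3 -c "
from h import *
import cv2
go(-.185,-.135,.073)
p=manip.read_state()['ee_pos']
im=viewer.grab_frame('scene')
im=cv2.resize(im[190:340,200:400],(800,600),interpolation=cv2.INTER_CUBIC)
for dz in (0,.01,.02,.03,.04,.05):
  u,v=proj('scene',np.array(p)+[0,0,dz]); cv2.circle(im,(int((u-200)*4),int((v-190)*4)),3,(0,0,255),-1)
cv2.imwrite('pics/s4.png',im)"
```

```text
t 4.775 p [ 0.6903 -0.0991  0.1029] fix -0.1881 -0.1353 F [-0.1 -0.1  0.2] w 0.00435980764191273 shift [-0.002 -0.02   0.199] turn [-0.007  0.006 -0.   ]
```

View pics/s4.png

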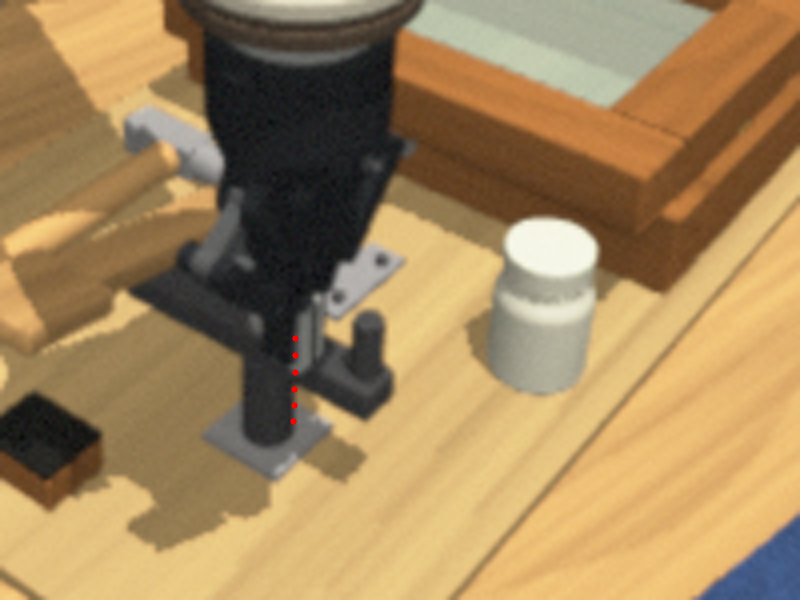

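Request:
arm_command(rows=[[0,[0,0,0.07],[0,0,0]],[0,[0,0,0.14],[0,0,0]],[0,[0,0,0.2],[0,0,0]],[0,[0,0,0.22],[0,0,0]],[0,[0,0,0.22],[0,0,0]]])

```text
clock: 5.45
ee_pos: [0.6901, -0.0985, 0.0697]
tool_rot: [[0.979, 0.204, -0.004], [0.204, -0.979, 0.003], [-0.003, -0.004, -1.0]]
ft_force: [-0.2, 0.1, 0.6]
gripper_width: 0.0
```

```bash
python3 -c "
from h import *
import cv2
go(-.152,-.135,.07)
cv2.imwrite('pics/s5.png',cv2.resize(viewer.grab_frame('scene')[190:340,200:400],(800,600),interpolation=cv2.INTER_CUBIC))"
```

```text
t 5.45 p [ 0.6901 -0.0985  0.0697] fix -0.1874 -0.1353 F [-0.2  0.1  0.6] w 0.0003441447721772468 shift [-0.002 -0.236 -0.001] turn [-0.007  0.007  0.001]
```

View pics/s5.png

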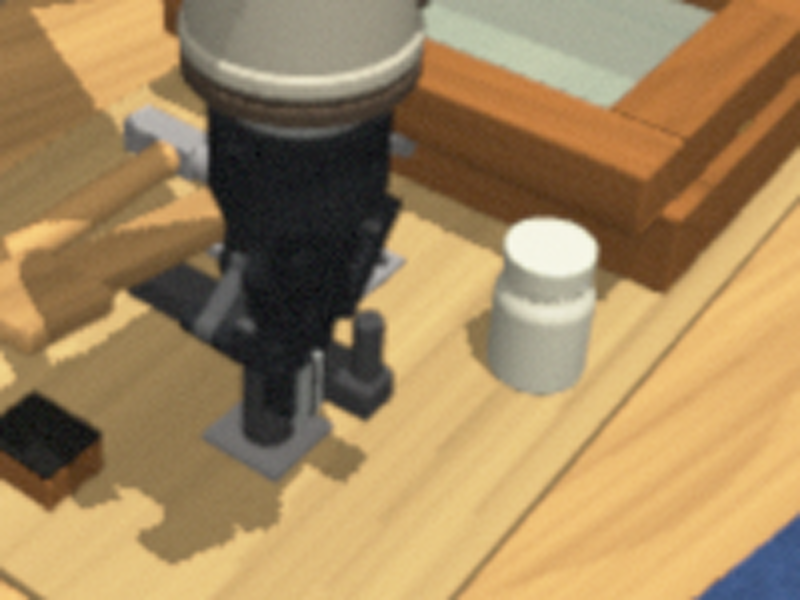

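Request:
arm_command(rows=[[0,[0,-0.12,0],[0,0,0]],[0,[0,-0.22,0],[0,0,0]],[0,[0.02,-0.3,0],[0,0,0]],[0,[0.02,-0.36,0],[0,0,0]],[0,[0.02,-0.42,0],[0,0,0]]])

```text
clock: 6.12
ee_pos: [0.6802, -0.0357, 0.0703]
tool_rot: [[0.979, 0.204, -0.004], [0.204, -0.979, 0.003], [-0.003, -0.003, -1.0]]
ft_force: [0.0, -0.5, 0.1]
gripper_width: -0.003
```

```bash
python3 -c "
from h import *
import cv2
go(-.0777,-.1118,.07)
cv2.imwrite('pics/s6.png',cv2.resize(viewer.grab_frame('scene')[190:340,200:400],(800,600),interpolation=cv2.INTER_CUBIC))"
```

```text
t 6.125 p [ 0.6802 -0.0357  0.0703] fix -0.1239 -0.1384 F [ 0.  -0.5  0.1] w -0.003286817748107748 shift [-0.177 -0.308  0.004] turn [-0.006  0.006  0.001]
```

View pics/s6.png

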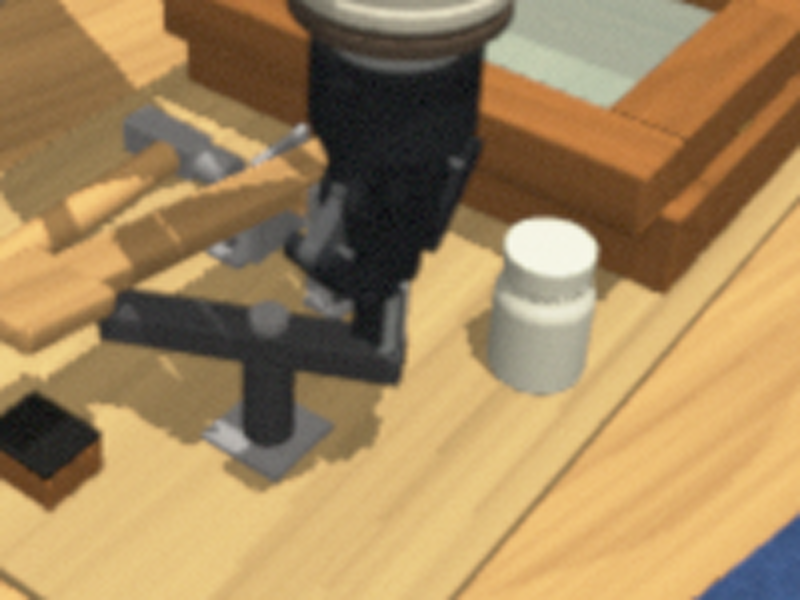

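Request:
arm_command(rows=[[0,[0,-0.06,0],[0,0,0]],[0,[-0.03,-0.14,0],[0,0,0]],[0,[-0.09,-0.23,0],[0,0,0]],[0,[-0.15,-0.29,0],[0,0,0]],[0,[-0.18,-0.31,0],[0,0,0]]])

```text
clock: 6.8
ee_pos: [0.6434, 0.006, 0.0708]
tool_rot: [[0.979, 0.205, -0.004], [0.205, -0.979, 0.003], [-0.003, -0.004, -1.0]]
ft_force: [1.2, 0.0, -1.5]
gripper_width: 0.004
```

```bash
python3 -c "
from h import *
import cv2
go(-.0777,-.1118,.07)
cv2.imwrite('pics/s7.png',cv2.resize(viewer.grab_frame('scene')[190:340,200:400],(800,600),interpolation=cv2.INTER_CUBIC))"
```

```text
t 6.8 p [0.6434 0.006  0.0708] fix -0.0756 -0.1108 F [ 1.2  0.  -1.5] w 0.0036293486003384223 shift [0.007 0.014 0.005] turn [-0.008  0.005  0.003]
```

View pics/s7.png

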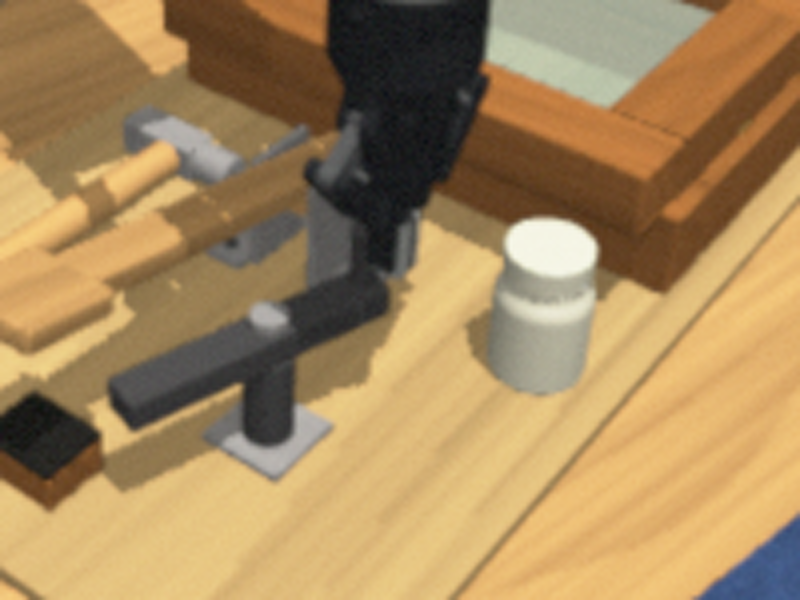

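Request:
arm_command(rows=[[0,[0.1,0,0],[0,0,0]],[0,[0.15,0,-0.15],[0,0,0]],[0,[0.15,0,-0.35],[0,0,0]],[0,[0.15,0.1,-0.55],[0,0,0]],[0,[0.15,0.2,-0.7],[0,0,0]]])

```text
clock: 7.48
ee_pos: [0.6729, -0.0197, 0.177]
tool_rot: [[0.979, 0.205, -0.003], [0.205, -0.979, 0.003], [-0.002, -0.004, -1.0]]
ft_force: [0.1, 0.2, 0.1]
gripper_width: -0.0
```

```bash
python3 -c "
from h import *
import cv2
go(-.218,0,.15)
im=viewer.grab_frame('scene')
cv2.imwrite('pics/s8.png',cv2.resize(im[190:340,150:350],(800,600),interpolation=cv2.INTER_CUBIC))
"
```

```text
t 7.475 p [ 0.6729 -0.0197  0.177 ] fix -0.1068 -0.1345 F [0.1 0.2 0.1] w -0.0004119077832484169 shift [-0.898  0.741  0.179] turn [-0.007  0.004  0.003]
```

View pics/s8.png

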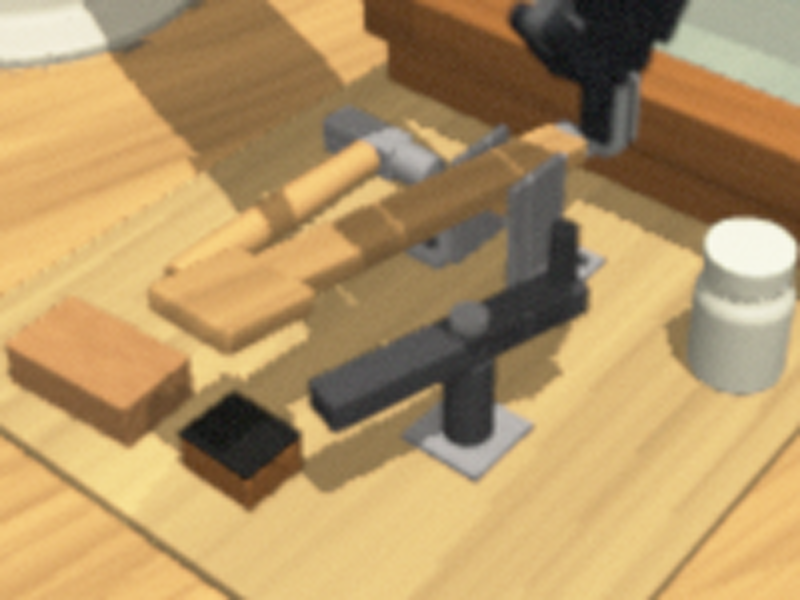

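```bash
python3 -c "
from h import *
p=ray('scene',150+566/4,190+228/4,.125); c=ray('scene',150+470/4,190+316/4,.093)
for a in(p,c): print((a-o)@ex,(a-o)@ey)
d=p-(o-.13*ex-.075*ey); print(np.arctan2(d@ex,-(d@ey)))
e=ray('scene',150+335/4,190+412/4,.09);print('end near corner?',(e-o)@ex,(e-o)@ey)
e=ray('scene',150+312/4,190+380/4,.09);print('end far corner?',(e-o)@ex,(e-o)@ey)
p=np.array(manip.read_state()['ee_pos'])
for dz in(.02,.03,.035,.04): u,v=proj('scene',p+[0,0,dz]);print(dz,(u-150)*4,(v-190)*4)
"
```

```text
-0.07447612332292793 -0.09209048693890459
-0.12961899195955173 -0.07395935341798107
1.2722109465472293
end near corner? -0.22015164328891648 -0.06564359123885319
end far corner? -0.2112949493236155 -0.04226692419326231
0.02 604.4750127428667 170.9386554843976
0.03 605.6925911741923 153.07232300615374
0.035 606.3083036563976 144.03756710455002
0.04 606.9287019005571 134.93405392305863
```

Request:
arm_command(rows=[[0,[-0.2,0.15,0],[0,0,0]],[0,[-0.4,0.3,0],[0,0,0]],[0,[-0.6,0.45,0],[0,0,0]],[0,[-0.8,0.6,0.05],[0,0,0]],[0,[-0.94,0.74,0.1],[0,0,0]]])

```text
clock: 8.15
ee_pos: [0.5583, -0.1601, 0.1642]
tool_rot: [[0.979, 0.203, 0.001], [0.203, -0.979, 0.002], [0.001, -0.002, -1.0]]
ft_force: [0.4, 0.4, -0.1]
gripper_width: 0.004
```

Request:
arm_command(rows=[[0,[0,0.0,0.05],[0,0,0]],[0,[0,0,0.1],[0,0,0]],[0,[0,0,0.15],[0,0,0]],[0,[0,0,0.15],[0,0,0]],[0,[0,0,0.15],[0,0,0]]])

```text
clock: 8.78
ee_pos: [0.5586, -0.1597, 0.1419]
tool_rot: [[0.979, 0.204, 0.001], [0.204, -0.979, 0.002], [0.001, -0.002, -1.0]]
ft_force: [-0.3, -0.1, 0.7]
gripper_width: -0.001
```

```bash
python3 -c "
from h import *
import cv2
go(-.219,0.005,.1)
im=viewer.grab_frame('scene')
cv2.imwrite('pics/s9.png',cv2.resize(im[190:340,150:350],(800,600),interpolation=cv2.INTER_CUBIC))
"
```

```text
t 8.775 p [ 0.5586 -0.1597  0.1419] fix -0.2207 0.0059 F [-0.3 -0.1  0.7] w -0.0007508455894151427 shift [ 0.006 -0.011  0.279] turn [-0.003 -0.003  0.001]
```

View pics/s9.png

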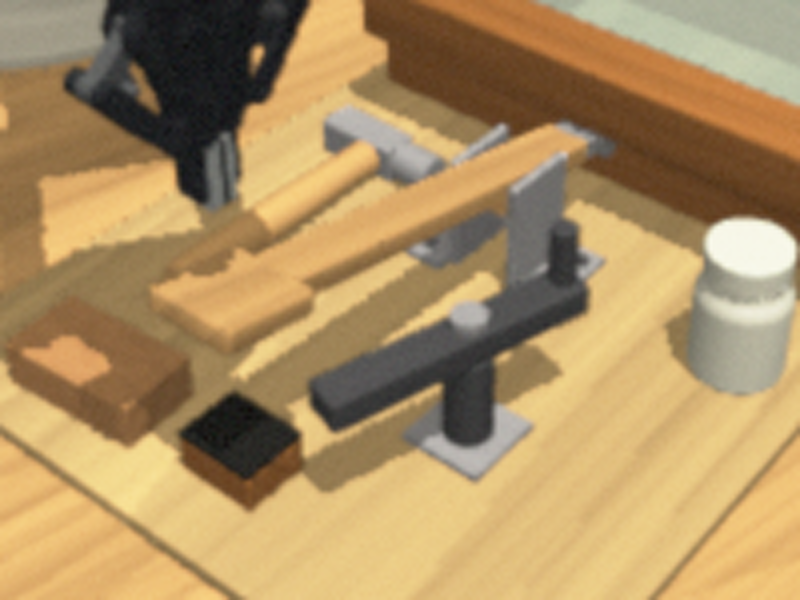

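Request:
arm_command(rows=[[0,[0,0,0.1],[0,0,0]],[0,[0,0,0.18],[0,0,0]],[0,[0,0,0.25],[0,0,0]],[0,[0,0,0.3],[0,0,0]],[0,[0,0,0.34],[0,0,0]]])

```text
clock: 9.45
ee_pos: [0.5588, -0.1601, 0.0909]
tool_rot: [[0.979, 0.204, 0.002], [0.204, -0.979, 0.001], [0.002, -0.001, -1.0]]
ft_force: [-0.5, -2.6, 6.4]
gripper_width: 0.004
```

```bash
python3 -c "
from h import *
import cv2
go(-.219,0.005,.03)
im=viewer.grab_frame('scene')
cv2.imwrite('pics/s10.png',cv2.resize(im[190:340,150:350],(800,600),interpolation=cv2.INTER_CUBIC))
"
```

```text
t 9.45 p [ 0.5588 -0.1601  0.0909] fix -0.221 0.0057 F [-0.5 -2.6  6.4] w 0.00415858344307718 shift [ 0.004 -0.013  0.406] turn [-0.002 -0.004  0.   ]
```

View pics/s10.png

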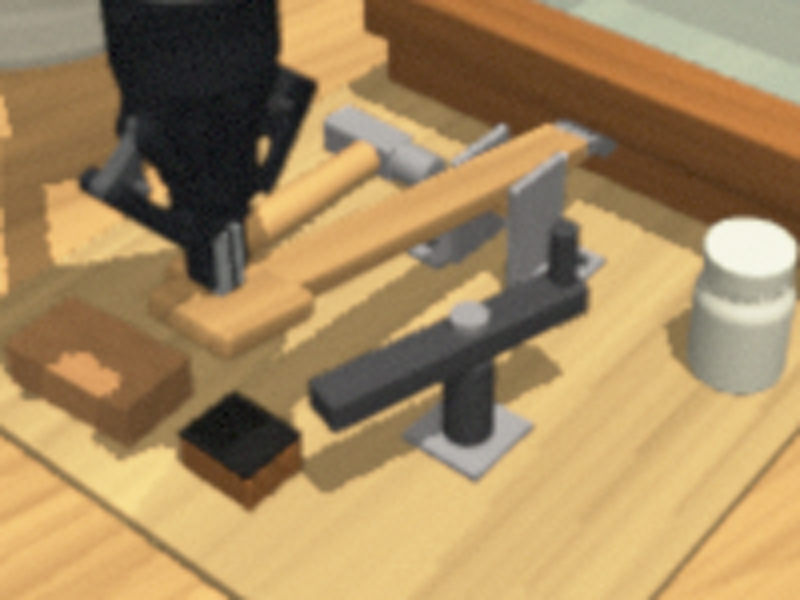

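Request:
arm_command(rows=[[0,[0,0,0.05],[0,0,0]],[0,[0,0,0.1],[0,0,0]],[0,[0,0,0.15],[0,0,0]],[0,[0,0.01,0.2],[0,0,0]],[0,[0,0.01,0.25],[0,0,0]]])

```text
clock: 10.12
ee_pos: [0.5597, -0.1622, 0.0536]
tool_rot: [[0.979, 0.203, 0.003], [0.203, -0.979, -0.0], [0.003, 0.001, -1.0]]
ft_force: [1.3, -5.1, 7.1]
gripper_width: -0.0
```

```bash
python3 -c "
from h import *
import cv2
go(-.222,0.005,.022)
im=viewer.grab_frame('scene')
cv2.imwrite('pics/s11.png',cv2.resize(im[190:340,150:350],(800,600),interpolation=cv2.INTER_CUBIC))
"
```

```text
t 10.125 p [ 0.5597 -0.1622  0.0536] fix -0.2233 0.0053 F [ 1.3 -5.1  7.1] w -0.00040232387932301214 shift [ 0.001 -0.009  0.21 ] turn [ 0.001 -0.006  0.   ]
```

View pics/s11.png

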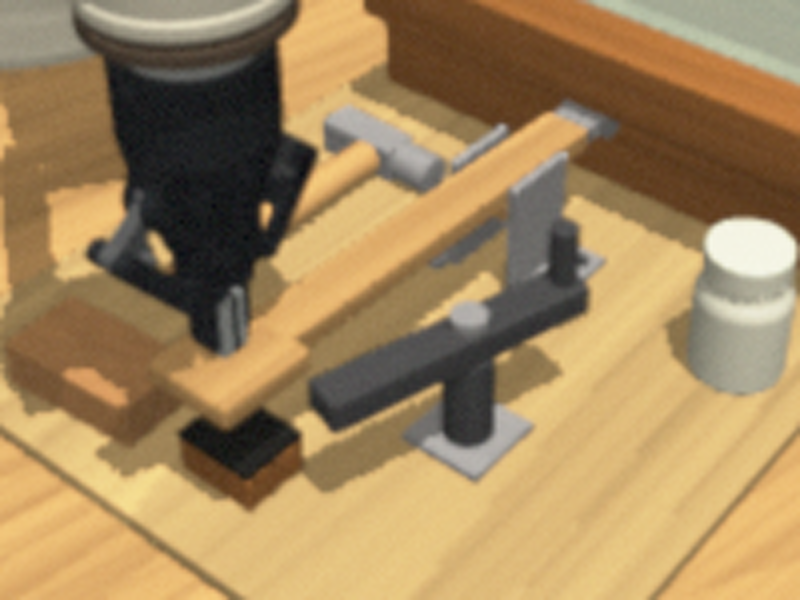

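Request:
arm_command(rows=[[0,[0,0,0.05],[0,0,0]],[0,[0,0,0.1],[0,0,0]],[0,[0,0,0.15],[0,0,0]],[0,[0,0,0.19],[0,0,0]],[0,[0,0,0.22],[0,0,0]]])

```text
clock: 10.8
ee_pos: [0.5602, -0.1628, 0.0204]
tool_rot: [[0.979, 0.203, 0.004], [0.203, -0.979, -0.001], [0.004, 0.002, -1.0]]
ft_force: [0.1, -3.4, 7.0]
gripper_width: 0.002
```

```bash
python3 -c "
from h import *
import cv2
go(-.222,0.005,.022)
im=viewer.grab_frame('scene')
cv2.imwrite('pics/s12.png',cv2.resize(im[190:340,150:350],(800,600),interpolation=cv2.INTER_CUBIC))
"
```

```text
t 10.8 p [ 0.5602 -0.1628  0.0204] fix -0.2239 0.005 F [ 0.1 -3.4  7. ] w 0.0022063375752420017 shift [-0.    -0.013 -0.011] turn [ 0.003 -0.007 -0.   ]
```

View pics/s12.png

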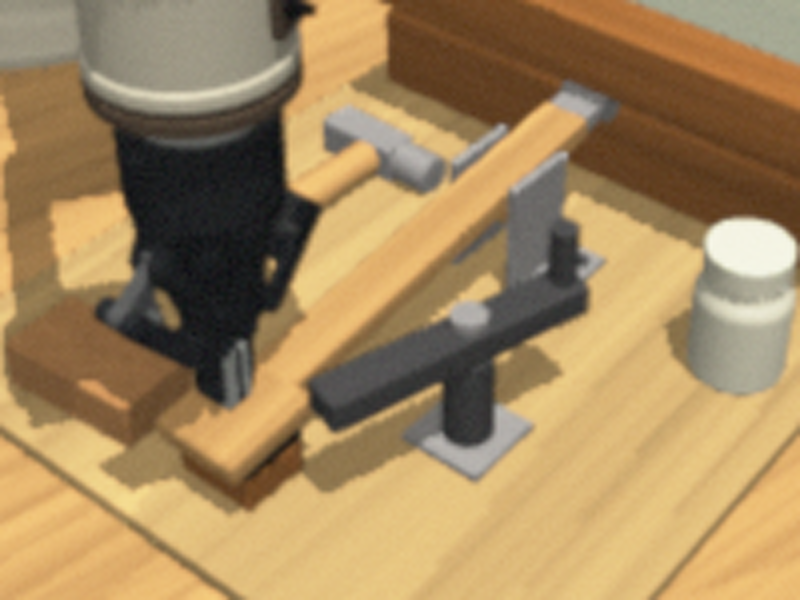

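Request:
arm_command(rows=[[0,[0,0,0.02],[0,0,0]],[0,[0,0,0.04],[0,0,0]],[0,[0,0,0.05],[0,0,0]],[0,[0,0,0.05],[0,0,0]],[0,[0,0,0.05],[0,0,0]]])

```text
clock: 11.48
ee_pos: [0.561, -0.163, 0.0178]
tool_rot: [[0.979, 0.204, 0.007], [0.204, -0.979, -0.002], [0.006, 0.004, -1.0]]
ft_force: [-27.5, 9.5, 70.2]
gripper_width: -0.004
```

```bash
python3 -c "
from h import *
import cv2
go(-.222,0.005,.015)
im=viewer.grab_frame('scene')
cv2.imwrite('pics/s13.png',cv2.resize(im[190:340,150:350],(800,600),interpolation=cv2.INTER_CUBIC))
"
```

```text
t 11.475 p [ 0.561  -0.163   0.0178] fix -0.2244 0.0043 F [-27.5   9.5  70.2] w -0.003837694961532937 shift [-0.005 -0.016  0.018] turn [ 0.007 -0.012  0.   ]
```

View pics/s13.png

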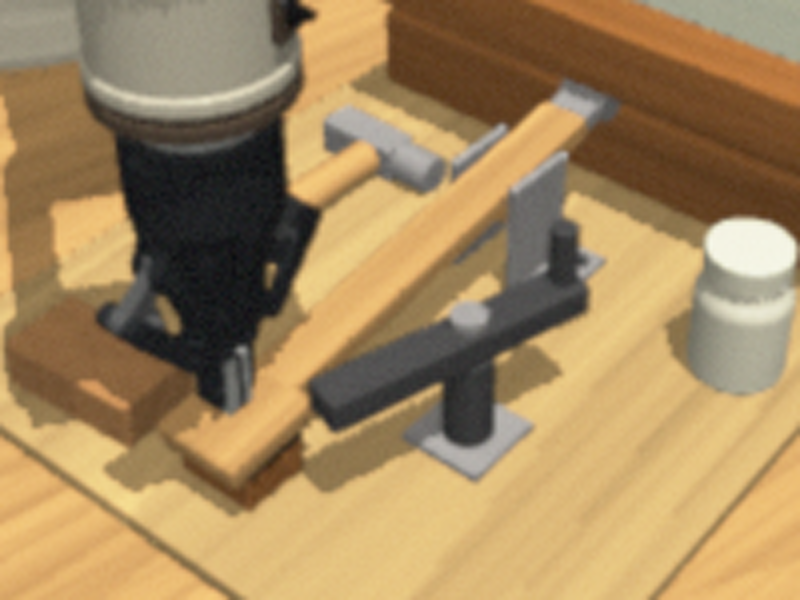

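Request:
arm_command(rows=[[0,[0,0,0.014],[0,0,0]],[0,[0,0,0.014],[0,0,0]],[0,[0,0,0.014],[0,0,0]],[0,[0,0,0.014],[0,0,0]],[0,[0,0,0.014],[0,0,0]]])

```text
clock: 12.15
ee_pos: [0.5613, -0.163, 0.0182]
tool_rot: [[0.979, 0.204, 0.008], [0.204, -0.979, -0.003], [0.008, 0.005, -1.0]]
ft_force: [-14.1, 5.2, 34.2]
gripper_width: 0.001
```

```bash
python3 -c "
from h import *
import cv2
go(-.222,0.005,.015)
im=viewer.grab_frame('scene');cv2.imwrite('pics/s14.png',im)
cv2.imwrite('pics/t14.png',viewer.grab_frame('top'))
go(-.222,0.005,.015)
"
```

```text
t 12.15 p [ 0.5613 -0.163   0.0182] fix -0.2244 0.0039 F [-14.1   5.2  34.2] w 0.0014615900726753504 shift [-0.007 -0.016  0.021] turn [ 0.009 -0.015  0.001]
t 12.25 p [ 0.5613 -0.163   0.0182] fix -0.2244 0.0039 F [-14.6   5.7  34.2] w 0.004616190789648998 shift [-0.007 -0.016  0.021] turn [ 0.009 -0.014  0.001]
```

View pics/s14.png

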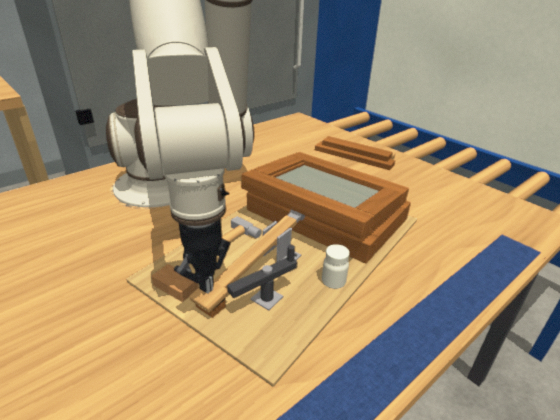

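View pics/t14.png

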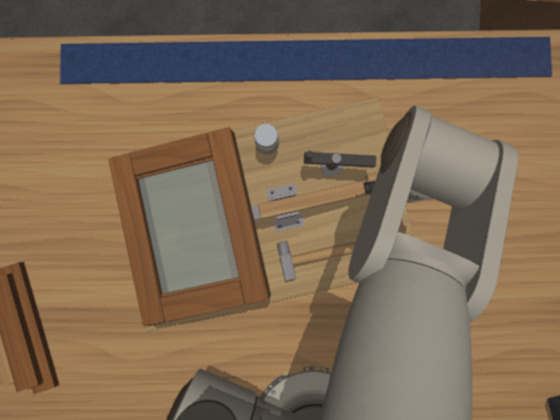

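```bash
python3 -c "
from h import *
import cv2
im=cv2.imread('pics/s14.png');im0=cv2.imread('pics/scene0.png')
def mark(im,z,c):
  th=np.arcsin((z-.071)/.27)
  for h in (0,.045):
   for y in(-.18,.18):
    P=[.34-.27*np.cos(th)-h*np.sin(th)*1, y, .071+.27*np.sin(th)+h*np.cos(th)]
    u,v=proj('scene',o+P[0]*ex+P[1]*ey+[0,0,P[2]])
    cv2.circle(im,(int((u-200)*3),int((v-130)*3)),3,c,-1)
a=cv2.resize(im[130:280,200:420],(660,450));mark(a,.0965,(255,0,0));mark(a,.102,(0,255,0))
cv2.imwrite('pics/lip.png',a)
"
```

```text
(no output)
```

View pics/lip.png

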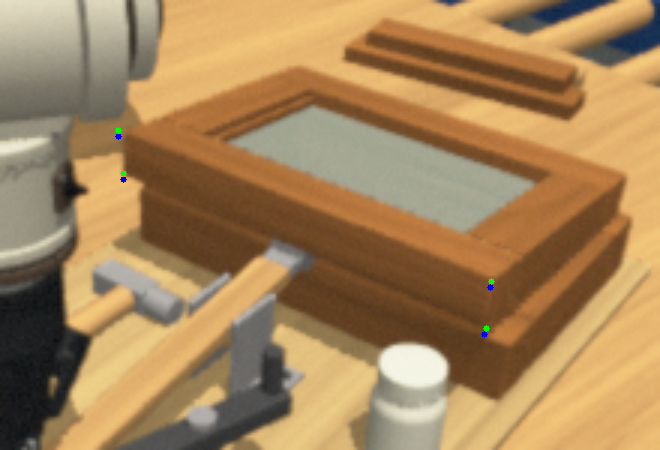

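```bash
python3 -c "
from h import *
print(manip.job_done()); go(-.222,.005,.018)"
```

```text
the job is handed in; nothing more can be done
None
the job is handed in; nothing more can be done
```

I swung the stop bar out from under the lever, pressed the lever down onto its rest block, and handed the job in at about 12 s with the fingers still holding it there. No verdict was reported.

- **Stop bar:** The first push passed over the peg without moving it. The fingertips sit about 32 mm short of the reported TCP. I backed off, went lower and pushed again. The bar then measured about 1.27 rad in the scene camera (needs above 1.0), and the later pictures show it clear of the lever.
- **Lever:** Resistance was about 6–7 N on the way down. It then rose sharply to 70 N at the height expected for the rest block, and I eased it to a steady 34 N up and about 15 N sideways. The TCP dropped about 80 mm from first contact, against an expected 77 mm.
- **Sash:** It is visibly raised. The projected corners fit a lip height of roughly 97–102 mm, but with a bias of a few millimetres. The picture alone therefore can't confirm the 96.5 mm threshold; I relied on the lever having reached the block.
- **Other things:** The glue jar, packers and hammer look unmoved, and the lever looks seated on its fulcrum. I judged these by eye and did not measure them.

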